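# Take the red T-wrench off its latched hook

### The job

The red T-handle wrench hangs on a double hook behind a sprung keeper. Push its yellow-tabbed keeper sideways until it snaps fully open, then lift the red wrench up off the hook and stand it in the off-white pot, shank down, with its cross bar resting across the rim, and let go. Leave the blue wrench hanging on its hook and the pot standing upright.

Things in the scene. Friction and masses are not known exactly. Their poses are not given: they have to be found in the camera images.
- red_wrench: Red T-handle wrench, 0.2 kg. Origin: middle of its cross bar (14 mm thick, 132 mm long, along y), 130 mm above the bench while hanging. Red grip block on the bar's middle: 24 mm along x, 30 along y, from 6 mm below to 22 mm above the origin. Shank along -z, at most 20 mm wide, foot 100 mm below. Grip the block from above, fingers closing along x, fingertips about level with the origin.
- tab_red (a point): Yellow thumb tab (28 mm along x, 8 thick, 164-186 mm above the bench; point at 178) on the red wrench's keeper, a 12 mm arm, top at 164 mm, over the grip block. z up; the arm turns about an upright pin 55 mm away along +x and ends 45 mm away along -x. Opens only to the +y it has when shut (robot's left), 1.6 rad; an over-centre spring resists with up to 5 N, past 0.8 rad it snaps and stays open.
- pot: Loose upright off-white round pot, 74 mm wide, 125 mm high, open at the top (mouth about 55 mm wide inside), 0.6 kg. Origin: centre of its underside; z up. With the wrench's bar across its rim the bar's middle is about 132 mm above the bench.
- blue_wrench: The same wrench in blue on a second, equal hook; leave it. Each hook: two level prongs 36 mm either side of the shank carry the bar (top 123 mm above the bench), with upturned tips (to 144 mm) on the robot's side of the bar; a crosspiece joins them 67 mm behind the bar. With the keeper open the wrench lifts straight up.
Mind the look-alikes: they are no part of the job. Leave any orange or purple look-alike of the red_wrench alone.

How it is judged (in metres and radians):
On the way, in this order (a step that is already met when the one before it is completed fails the run):
1. the red wrench's keeper is snapped open while the wrench still hangs on its hook (distance of tab_red from where it was at the start of the episode above 0.065 m and distance of red_wrench from where it was at the start of the episode below 0.03 m), for 0.2 s.
2. the red wrench is lifted clear of the hook (height (world z) of red_wrench above 0.18 m), for 0.1 s.
At the end, for the whole second after the job is handed in: The red wrench stands at rest in the pot, shank down (within 0.3 rad of upright), its bar across the rim (its middle 120 to 145 mm above the bench and within 35 mm of the pot's axis); the pot stands upright on the bench; the blue wrench still hangs where it was (within 30 mm) (horizontal distance between red_wrench and pot below 0.035 m and height (world z) of red_wrench between 0.12 and 0.145 m and angle between red_wrench's own z axis and vertical below 0.3 rad and angle between pot's own z axis and vertical below 0.1 rad and height (world z) of pot below 0.01 m and linear speed of red_wrench below 0.03 m/s and distance of blue_wrench from where it was at the start of the episode below 0.03 m); the robot touches nothing.
It fails at once if the blue wrench is knocked or lifted off (moved more than 30 mm) (distance of blue_wrench from where it was at the start of the episode above 0.03 m).
It fails at once if the pot is tipped over (angle between pot's own z axis and vertical above 0.5 rad).
It also fails if it takes over 56 s, if anything falls off the work surface, if the arm or the gripper's body presses on something with over 40 N, if the wrist force passes 120 N, or if a joint passes its speed limit or range.

### The arm

A 6-joint arm with a two-finger parallel gripper is mounted at the origin on a cart in front of the work surface, level with it; the furniture and walls round the work are solid. World frame = base frame: x ahead of the robot, y to its left, z up, the work surface at z = 0. Lengths are in mm, angles in rad, forces in N, time in s.
With the tool pointing down it reaches from about 350 to 925 mm from the base axis. Payload 6.4 kg.
Tool frame: the origin (TCP) lies midway between the tips of the shut fingers; the grasp point (between the pads) lies 19 mm behind it (arm.grip_point_offset is the distance from the TCP to the grasp point, in mm); z points along the fingers, y is the direction in which the jaws open and shut (so a half turn about z gives the same grasp; the last joint's range is limited). The gripper opens to 85 mm and grips with 20 to 120 N. Pads are 22 mm wide; open, the fingers measure 114 mm over their backs; the gripper's body (76 mm by 85 mm) begins 54 mm behind the grasp point. The pads swing forward as they close: fully open they stand 13 mm farther back than shut.
Start: joints at [1.121, 0.245, 1.558, -0, 1.339, -0.174], TCP at [177.003, 625.447, 231.29] pointing down, gripper open.
Joint ranges: [-3.13, 3.13], [-1.02, 2.26], [0.13, 2.54], [-0.95, 4.09], [0.21, 2.88], [-2.74, 2.74]. Speed limits (rad/s): [2.57, 2.57, 3.14, 3.14, 3.14, 3.14].

### API

Orientations are given as a unit quaternion [w, x, y, z].
In Python, from bench import arm, grab_frame, job gives the robot as it stands. The module is installed in compiled form; this text tells all that it offers.
- The arm moves only by the tool arm_command, never from a script. Its argument "targets" is a list of rows, each a list of 6 numbers: the shift along the tool's x, y, z in units of 800 mm (1.0 is 800 mm), then the turn, a rotation vector about the tool's x, y, z in units of 30 degrees (1.0 is 30 degrees). A call has 1 to 5 rows; each row shifts and turns the pose as measured when the row begins, along the tool's axes as they then stand; what a row does not reach is not made up. A row lasts 1/10 s, in which the tool goes at most 50 mm and 8.59 degrees, less where a joint would pass 70% of its speed; a pose out of reach is approached as far as the arm can. A call with a number of a shift or a turn outside -1 to 1 is refused whole. A call with a gripper value outside its range is refused whole. "grip" is the opening, from -1 (shut) to 1 (fully open), set as the call begins (left out, the last holds). The fingers move at their own pace and stop on an object; "squeeze" is the grip in N (left out, the last holds). Time passes only in rows, so rows that do not move let the fingers close. It gives the time, the measured TCP pose, the force and the opening at its end, in the units of the state.
- arm.sense(): the state, without advancing time (a new reading comes with each control period).
- grab_frame(name): name is "scene" or "top" or "wrist"; returns a dict with "img" (384x512x3 uint8, red, green, blue), "fx", "fy", "cx", "cy" (pixels), "R" (3x3) and "t" (3): a world point X has camera coordinates R X + t. Camera axes: x right, y down, z forward; pixel columns grow to the right and rows downward; lengths in mm; the calibration is good to about 2 mm. A picture is of the moment at which its call begins. There is no depth.
- job.hand_in(): hands the job in, once; it reports no verdict.
The state is a dict: "t": time; "joints": joint angles; "joint_velocities": joint speeds; "tau": joint torques, N m; "eef_pos": TCP position; "ee_rot": TCP orientation; "contact_force": force on the tool from outside, world axes, zero at the start; "moment": the same for the moment, N m; "finger_gap": finger opening in mm.
Only numpy, scipy, OpenCV 4.12 (cv2) and the standard library are available. Lean on these libraries where they do the work, as an engineer would, in place of code of your own. Each camera call takes 0.05 s, during which the arm holds its last target.

## Working session

There is one attempt and no reset: what is moved stays moved. The work goes in short steps, Python scripts to look and compute and a tool call to move; the robot and the scene stay as the last step left them, time stands still between calls to the robot, and variables do not carry over. Pictures are saved under pics/ and viewed, and the job is handed in when it is done.

Besides the shell and the picture viewer there is one more tool, called after "Emit:" in YAML: its name, and indented under it one key for each argument. arm_command: Moves the arm, as the interface text tells. Shifts and turns lie within -1 to 1; 1 stands for 800 mm of shift or 30 degrees of turn. Its arguments: {"type":"object","properties":{"targets":{"type":"array","items":{"type":"array","items":{"type":"number"}}},"grip":{"type":"number"},"squeeze":{"type":"number"}},"required":["targets"]}

```bash
mkdir -p pics; cat > h.py <<'E'
import numpy as np, cv2, pickle
from bench import arm, grab_frame, job
def snap(name, tag):
    f=grab_frame(name); pickle.dump(f,open(f'pics/{tag}.pkl','wb'))
    cv2.imwrite(f'pics/{tag}.png', cv2.cvtColor(f['img'],cv2.COLOR_RGB2BGR)); return f
def load(tag): return pickle.load(open(f'pics/{tag}.pkl','rb'))
def proj(f,X):
    c=f['R']@np.asarray(X,float)+f['t']; return np.array([f['fx']*c[0]/c[2]+f['cx'],f['fy']*c[1]/c[2]+f['cy']])
def atz(f,u,v,z):
    R=np.asarray(f['R']);t=np.asarray(f['t']); C=-R.T@t
    d=R.T@np.array([(u-f['cx'])/f['fx'],(v-f['cy'])/f['fy'],1]); return C+d*(z-C[2])/d[2]
def tri(obs):
    A=[];b=[]
    for f,u,v in obs:
        R=np.asarray(f['R']);t=np.asarray(f['t']);C=-R.T@t
        d=R.T@np.array([(u-f['cx'])/f['fx'],(v-f['cy'])/f['fy'],1]);d/=np.linalg.norm(d);P=np.eye(3)-np.outer(d,d)
        A.append(P);b.append(P@C)
    return np.linalg.lstsq(np.vstack(A),np.hstack(b),rcond=None)[0]
def crop(tag,x0,y0,x1,y1,s,out):
    im=cv2.imread(f'pics/{tag}.png')[y0:y1,x0:x1]; cv2.imwrite(f'pics/{out}.png',cv2.resize(im,None,fx=s,fy=s,interpolation=cv2.INTER_CUBIC))
E
python3 - <<'E'
from h import *
for n in ['scene','top','wrist']:
    f=snap(n,n+'0'); print(n,f['fx'],(-np.array(f['R']).T@f['t']).round(0),np.round(f['R'],2).tolist())
a=np.hstack([cv2.imread(f'pics/{n}0.png') for n in ['scene','top']]); 
s=arm.sense(); print({k:np.round(v,3) for k,v in s.items()})
E
```

```text
scene 420.11562570417345 [ -98. -685.  549.] [[0.75, -0.66, 0.0], [-0.27, -0.3, -0.91], [0.61, 0.68, -0.4]]
top 405.85874349058173 [362.  12. 948.] [[0.02, -1.0, -0.0], [-0.99, -0.02, -0.17], [0.17, 0.01, -0.99]]
wrist 285.1848469598179 [108. 645. 373.] [[0.27, 0.96, -0.0], [0.92, -0.26, 0.29], [0.27, -0.08, -0.96]]
{'t': np.float64(0.15), 'joints': array([ 1.121,  0.246,  1.559, -0.   ,  1.339, -0.174]), 'joint_velocities': array([ 0.   , -0.002, -0.004, -0.001,  0.002, -0.   ]), 'tau': array([ 1.0000e-03, -4.2999e+01, -3.2655e+01, -0.0000e+00,  3.0000e-03,
       -0.0000e+00]), 'eef_pos': array([176.828, 625.065, 230.447]), 'ee_rot': array([-0.   ,  0.137,  0.991, -0.001]), 'contact_force': array([0.54 , 0.008, 0.254]), 'moment': array([0.036, 0.018, 0.017]), 'finger_gap': np.float64(85.329)}
```

View pics/scene0.png

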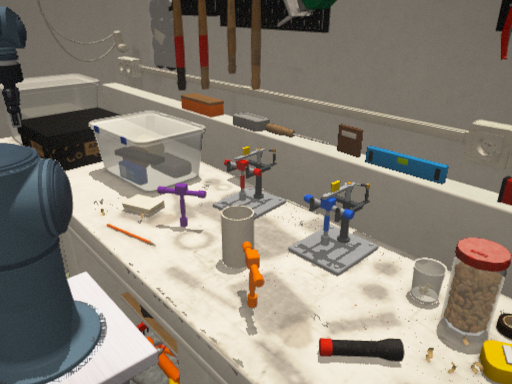

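View pics/top0.png

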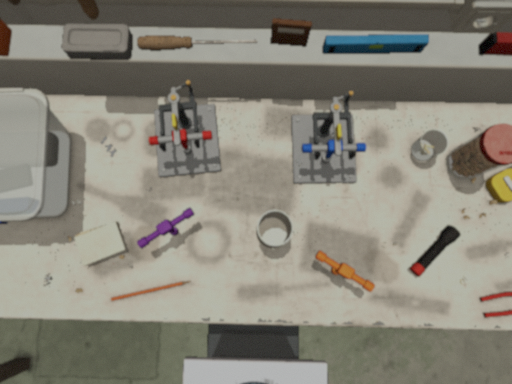

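View pics/wrist0.png

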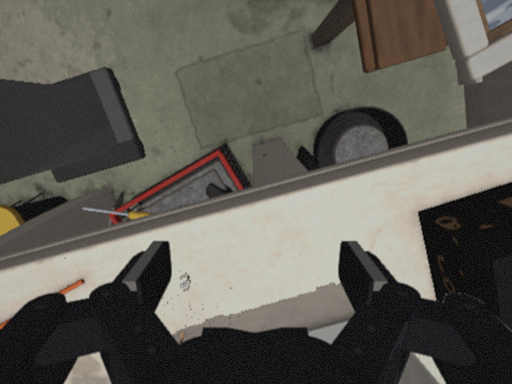

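Top view: the red wrench hangs on its hook at about (180,137), blue at (333,147). The purple look-alike at (166,228) and orange at (344,270) hang on no hook, and the pot is at (275,230). Next: an enlarged crop of the red wrench and its keeper.

```bash
python3 - <<'E'
from h import *
crop('top0',135,70,235,185,6,'c1'); crop('scene0',200,135,300,225,7,'c2')
f=load('top0')
for n,u,v,z in [('redblock',181,137,150),('barL',151,140,130),('barR',211,134.5,130),('tab',174,119,186),('potrim',274.5,229,125)]: print(n,atz(f,u,v,z).round(1))
E
```

```text
redblock [614.8 160.2 150. ]
barL [613.2 226.5 130. ]
barR [627.9 101.2 130. ]
tab [639.9 169.2 186. ]
potrim [433.  -34.8 125. ]
```

View pics/c1.png

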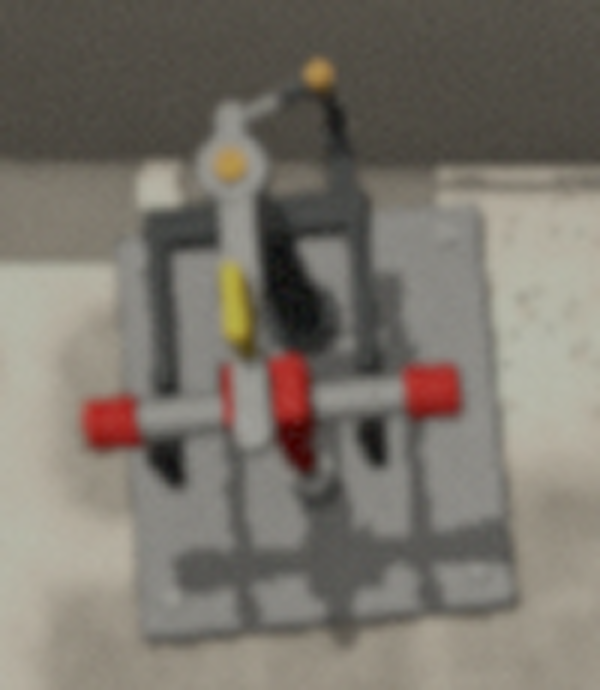

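View pics/c2.png

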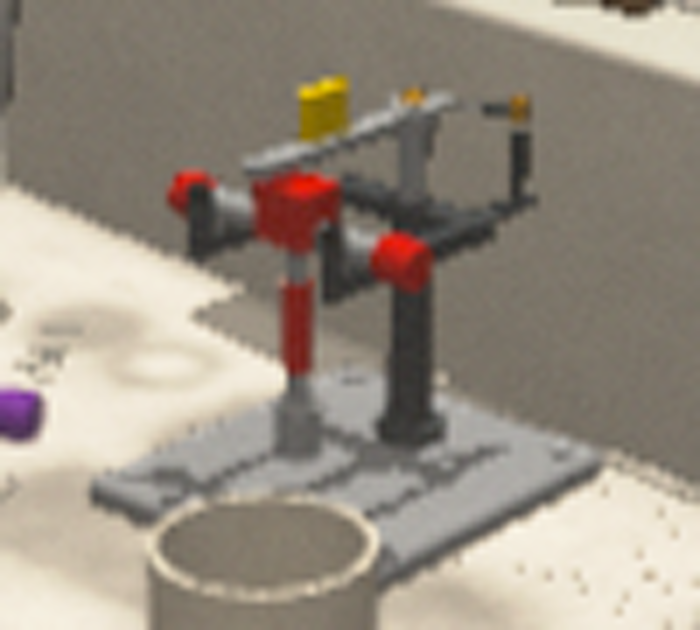

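```bash
python3 - <<'E'
from h import *
f=load('top0'); g=load('scene0')
T=lambda x,y:(135+x/6,70+y/6); S=lambda x,y:(200+x/7,135+y/7)
L=atz(f,*T(83,424),130);R=atz(f,*T(461,389),130);c=(L+R)/2;d=L-R
print('bar',L.round(1),R.round(1),c.round(1),np.linalg.norm(d),'yaw',np.degrees(np.arctan2(-d[0],d[1])))
print('arm end z164',atz(f,*T(250,447),164).round(1),'pin z168',atz(f,*T(230,163),168).round(1))
print('tab top far/near',atz(f,*T(231,268),186).round(1),atz(f,*T(240,335),186).round(1))
tr=tri([(f,*T(230,163)),(g,*S(413,97))]);print('pin tri',tr.round(1))
print('post tri',tri([(f,*T(318,73)),(g,*S(520,107))]).round(1))
print('tabtop tri',tri([(f,*T(235,300)),(g,*S(324,87))]).round(1))
yaw=np.arctan2(-d[0],d[1]);ux=np.array([np.cos(yaw),np.sin(yaw),0])
pin=tr.copy();pin[2]=164;tab=pin-55*ux;tab[2]=178;print('tab from pin',tab.round(1),'origin from pin, proj',(c-pin)@ux)
c[2]=130
print('proj orig scene',proj(g,c), 'tab', proj(g,tab),S(324,105),proj(f,tab),T(235,300))
# pot: rim ellipse in top, via thresholds
crop('top0',245,200,305,260,9,'c3'); crop('scene0',210,195,270,275,7,'c4')
E
```

```text
bar [611.6 230.9 130. ] [627.2  99.4 130. ] [619.4 165.1 130. ] 132.44742674001205 yaw 6.746550474595718
arm end z164 [594.5 165.5 164. ] pin z168 [692.9 176.8 168. ]
tab top far/near [648.8 170.7 186. ] [625.9 166.5 186. ]
pin tri [692.7 177.7 166.5]
post tri [728.3 150.3 161.2]
tabtop tri [637.3 169.7 184.6]
tab from pin [638.1 171.2 178. ] origin from pin, proj -74.21587532057013
proj orig scene [243.06652003 167.51092276] tab [246.58871208 149.41981397] (246.28571428571428, 150.0) [173.67881416 121.26636194] (174.16666666666666, 120.0)
```

View pics/c3.png

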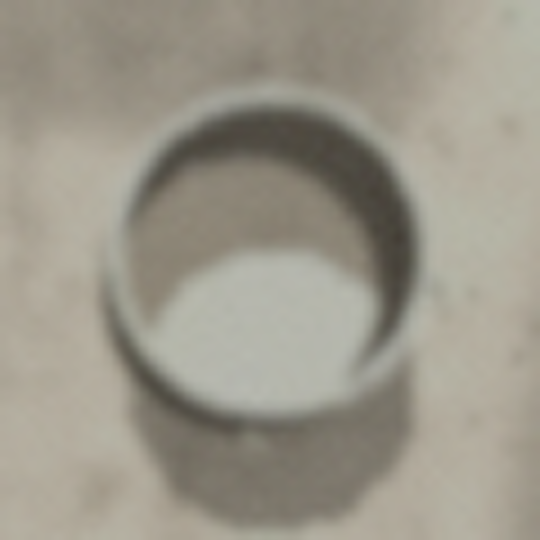

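View pics/c4.png

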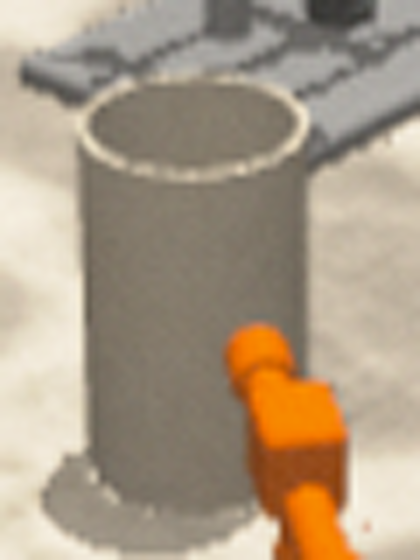

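Emit:
arm_command:
  targets:
    - [0,0,-0.01,0,0,0.28]
    - [0,0,-0.01,0,0,0.28]
    - [0,0,-0.01,0,0,0.28]
    - [0,0,-0.01,0,0,0.28]
    - [0,0,0,0,0,0.28]
  grip: -1

```text
t: 0.65
eef_pos: [176.2, 623.7, 260.4]
ee_rot: [0.0, 0.492, 0.871, -0.004]
contact_force: [-0.6, -0.5, 0.5]
finger_gap: 12.3
```

```bash
cat >> h.py <<'E'
from scipy.spatial.transform import Rotation as Ro
YAW=np.radians(6.75); UX=np.array([np.cos(YAW),np.sin(YAW),0]); UY=np.array([-UX[1],UX[0],0])
PIN=np.array([692.8,177.2,0]); TAB=PIN-55*UX; BAR=np.array([619.4,165.1,0])
def plan(goal):
    s=arm.sense(); q=s['ee_rot']; R=Ro.from_quat([q[1],q[2],q[3],q[0]]).as_matrix()
    d=np.asarray(goal)-s['eef_pos']; ty=R[:,1]
    # residual rot to tool down with y along UX
    Rt=np.column_stack([np.cross(UX,[0,0,-1]),UX,[0,0,-1]]); rv=Ro.from_matrix(R.T@Rt).as_rotvec()
    print('t',round(float(s['t']),2),'pos',np.round(s['eef_pos'],1),'gap',round(float(s['finger_gap']),1),'F',np.round(s['contact_force'],1))
    print('goal',np.round(goal,1),'dist',round(np.linalg.norm(d),1),'tool shift/800:',np.round(R.T@d/800,4),'rot/30deg:',np.round(np.degrees(rv)/30,3))
E
python3 - <<'E'
from h import *
g=load('scene0');f=load('top0')
print(atz(f,274.7,227.8,125),atz(g,237.9,213.1,125))
plan(np.append((TAB-19.5*UX-35*UY)[:2],240))
E
```

```text
[435.44155253 -35.17569839 125.        ] [432.93276836 -36.76655309 125.        ]
t 0.65 pos [176.2 623.7 260.4] gap 12.3 F [-0.6 -0.5  0.5]
goal [622.9 133.7 240. ] dist 663.4 tool shift/800: [-0.8128  0.1623  0.0278] rot/30deg: [-0.01   0.01   0.811]
```

Emit:
arm_command:
  targets:
    - [0,0,0,0,0,0.27]
    - [0,0,0,0,0,0.27]
    - [0,0,0,0,0,0.27]
    - [0,0,0,0,0,0]

```text
t: 1.05
eef_pos: [175.9, 623.1, 259.1]
ee_rot: [0.001, 0.671, 0.742, -0.005]
contact_force: [-0.1, -0.3, 0.5]
finger_gap: -0.2
```

```bash
python3 - <<'E'
from h import *
plan(np.append((TAB-19.5*UX-35*UY)[:2],240))
E
```

```text
t 1.05 pos [175.9 623.1 259.1] gap -0.2 F [-0.1 -0.3  0.5]
goal [622.9 133.7 240. ] dist 663.1 tool shift/800: [-0.6642  0.4952  0.0268] rot/30deg: [-0.01   0.015 -0.034]
```

Emit:
arm_command:
  targets:
    - [-0.0475,0.0354,0,0,0,0]
    - [-0.0475,0.0354,0,0,0,0]
    - [-0.0475,0.0354,0,0,0,0]
    - [-0.0475,0.0354,0,0,0,0]
    - [-0.0475,0.0354,0,0,0,0]

```text
t: 1.55
eef_pos: [337.7, 447.1, 258.1]
ee_rot: [0.001, 0.66, 0.751, -0.005]
contact_force: [0.8, 0.6, 0.5]
finger_gap: -0.1
```

Emit:
arm_command:
  targets:
    - [-0.0475,0.0354,0,0,0,0]
    - [-0.0475,0.0354,0,0,0,0]
    - [-0.0475,0.0354,0,0,0,0]
    - [-0.0475,0.0354,0,0,0,0]
    - [-0.0475,0.0354,0,0,0,0]

```text
t: 2.05
eef_pos: [508.4, 269.7, 258.6]
ee_rot: [0.001, 0.654, 0.757, -0.005]
contact_force: [0.8, 0.3, 0.9]
finger_gap: 0.5
```

```bash
python3 - <<'E'
from h import *
plan(np.append((TAB-19.5*UX-35*UY)[:2],240))
E
```

```text
t 2.05 pos [508.4 269.7 258.6] gap 0.5 F [0.8 0.3 0.9]
goal [622.9 133.7 240. ] dist 178.8 tool shift/800: [-0.1889  0.117   0.0239] rot/30deg: [-0.012  0.015  0.055]
```

Emit:
arm_command:
  targets:
    - [-0.047,0.0293,0,0,0,0.02]
    - [-0.047,0.0293,0,0,0,0.02]
    - [-0.047,0.0293,0,-0.01,0.01,0.02]
    - [-0.047,0.0293,0,0,0,0]
    - [0,0,0,0,0,0]

```text
t: 2.55
eef_pos: [628.0, 121.9, 258.0]
ee_rot: [0.001, 0.662, 0.75, -0.001]
contact_force: [-0.7, 0.3, 0.4]
finger_gap: 0.2
```

```bash
python3 - <<'E'
from h import *
plan(np.append((TAB-19.5*UX-35*UY)[:2],170))
snap('wrist','w1');snap('scene','s1')
crop('s1',190,100,310,225,6,'s1c')
E
```

```text
t 2.55 pos [628.  121.9 258. ] gap 0.2 F [-0.7  0.3  0.4]
goal [622.9 133.7 170. ] dist 88.9 tool shift/800: [ 0.0158 -0.0044  0.1099] rot/30deg: [-0.002  0.006  0.013]
```

View pics/w1.png

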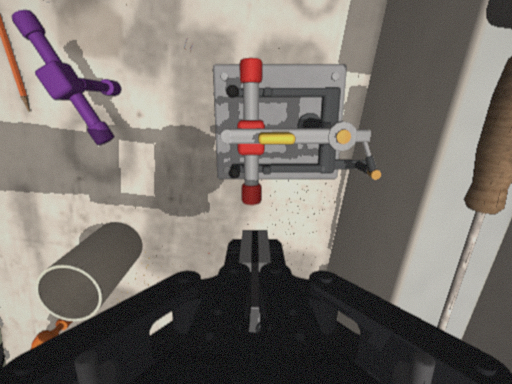

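View pics/s1c.png

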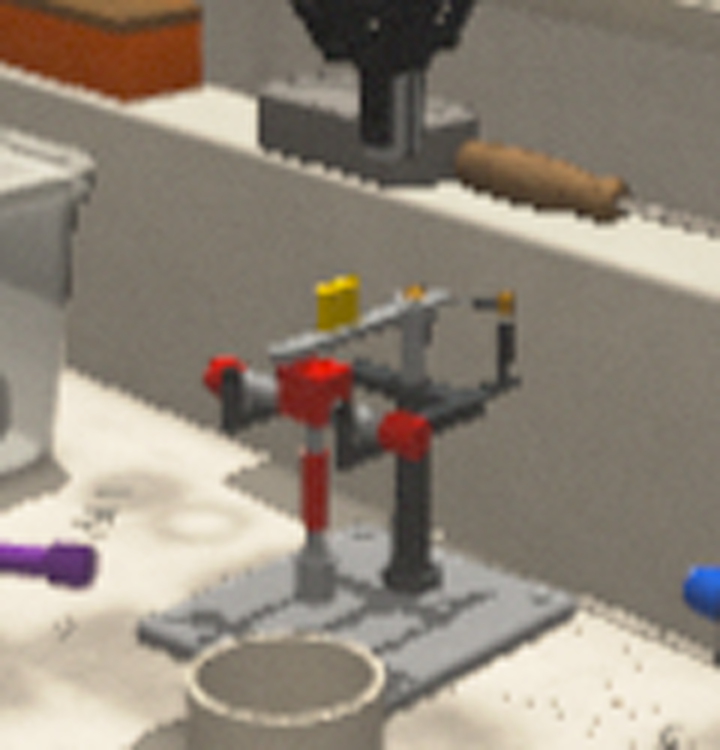

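```bash
python3 - <<'E'
from h import *
f=load('w1')
a=atz(f,251,58,130);b=atz(f,251,204,130);print(a,b,(a+b)/2,np.linalg.norm(a-b),np.degrees(np.arctan2(-(a-b)[0],(a-b)[1])))
print('block top',atz(f,251,138,152),'pin',atz(f,343,136,167),'tab',atz(f,277,139,186), 'armend',atz(f,222,136,164))
print('model',BAR,TAB,PIN)
h=load('s1'); print('tri bar', [proj(x,[*BAR[:2],152]) for x in (f,h,load('top0'))])
crop('w1',190,40,400,220,3.6,'w1c')
E
```

```text
[611.77367603 233.72099362 130.        ] [627.85468194 100.78411699 130.        ] [619.81417898 167.25255531 130.        ] 133.90598163811038 6.8973987266409225
block top [619.99199529 168.07678144 152.        ] pin [693.41655448 180.44978789 167.        ] tab [639.23964173 173.39498175 186.        ] armend [596.28011889 168.03912887 164.        ]
model [619.4 165.1   0. ] [638.18123487 170.73544314   0.        ] [692.8 177.2   0. ]
tri bar [array([249.90494753, 141.37803541]), array([243.00986237, 160.16385516]), array([178.54799197, 134.46058667])]
```

View pics/w1c.png

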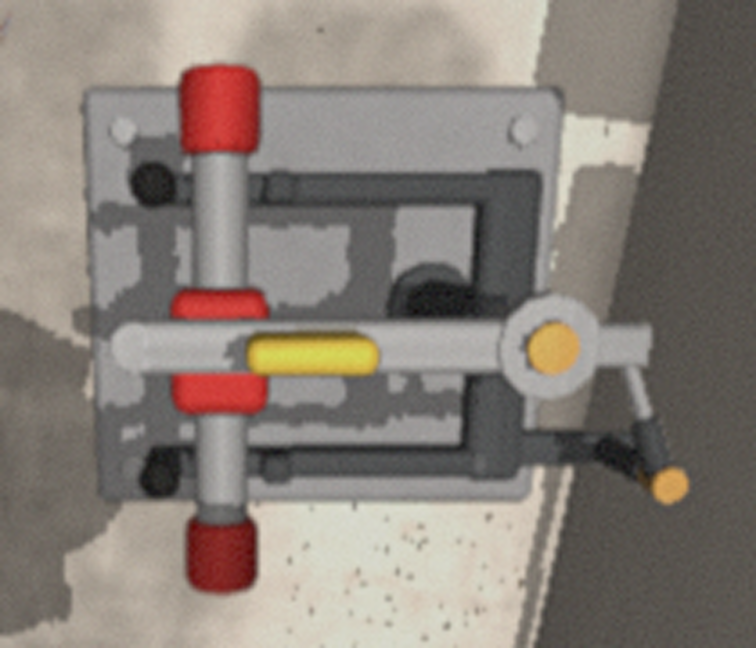

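Emit:
arm_command:
  targets:
    - [0,-0.0044,0.036,0,0,0.01]
    - [0,0,0.036,0,0,0]
    - [0,0,0.036,0,0,0]
    - [0,0,0,0,0,0]

```text
t: 3.05
eef_pos: [620.1, 129.7, 170.6]
ee_rot: [0.0, 0.658, 0.753, -0.0]
contact_force: [-0.1, 0.3, -0.7]
finger_gap: 0.3
```

```bash
python3 - <<'E'
from h import *
plan(np.append((TAB-19.5*UX-16*UY)[:2],171))
plan(np.append((TAB+3.5*UX+35*UY)[:2],171))
snap('wrist','w2')
E
```

```text
t 3.05 pos [620.1 129.7 170.6] gap 0.3 F [-0.1  0.3 -0.7]
goal [620.7 152.6 171. ] dist 22.9 tool shift/800: [ 0.0282  0.0046 -0.0005] rot/30deg: [0.    0.001 0.031]
t 3.05 pos [620.1 129.7 170.6] gap 0.3 F [-0.1  0.3 -0.7]
goal [637.5 205.9 171. ] dist 78.2 tool shift/800: [ 0.0915  0.0344 -0.0005] rot/30deg: [0.    0.001 0.031]
```

View pics/w2.png

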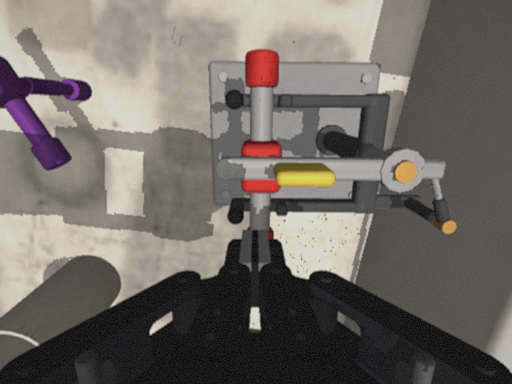

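Emit:
arm_command:
  targets:
    - [0.005,0.015,0,0,0,0.03]
    - [0.0225,0.002,0,0,0,0]
    - [0,0,0,0,0,0]
    - [0.0125,0.003,0,0,0,0]
    - [0.0125,0.004,0,0,0,0]

```text
t: 3.6
eef_pos: [637.3, 176.9, 179.9]
ee_rot: [0.005, 0.663, 0.749, 0.001]
contact_force: [-4.6, -4.8, -0.6]
finger_gap: -0.1
```

```bash
python3 - <<'E'
from h import *
plan(np.append((TAB+9*UX+40*UY)[:2],171))
snap('wrist','w3')
E
```

```text
t 3.6 pos [637.3 176.9 179.9] gap -0.1 F [-4.6 -4.8 -0.6]
goal [642.4 211.5 171. ] dist 36.1 tool shift/800: [0.0422 0.0115 0.0109] rot/30deg: [0.014 0.012 0.006]
```

View pics/w3.png

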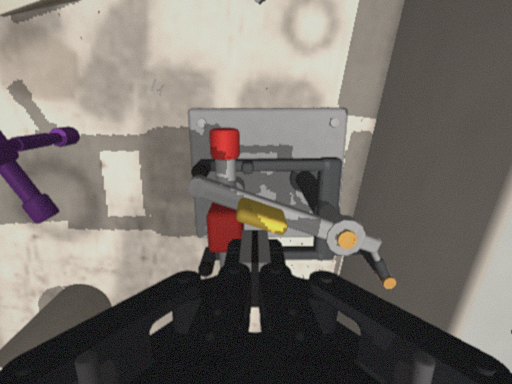

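Emit:
arm_command:
  targets:
    - [0.008,0.003,0.01,0,0,0]
    - [0.0125,0.005,0.003,0,0,0]
    - [0.0125,0.005,0.002,0,0,0]

```text
t: 3.95
eef_pos: [647.1, 205.0, 171.7]
ee_rot: [0.008, 0.663, 0.749, 0.002]
contact_force: [0.3, -0.2, 0.3]
finger_gap: -0.1
```

```bash
python3 - <<'E'
from h import *
plan(np.append((TAB+9*UX+40*UY)[:2],171))
snap('wrist','w4')
E
```

```text
t 3.95 pos [647.1 205.  171.7] gap -0.1 F [ 0.3 -0.2  0.3]
goal [642.4 211.5 171. ] dist 8.0 tool shift/800: [ 0.0088 -0.0049  0.0007] rot/30deg: [0.027 0.018 0.007]
```

View pics/w4.png

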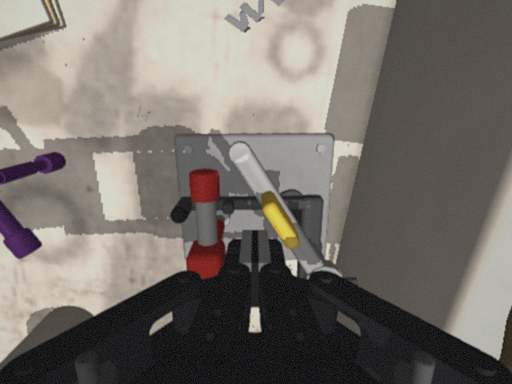

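Emit:
arm_command:
  targets:
    - [0,0,0,0,0,0]
    - [0,0,0,0,0,0]

```text
t: 4.2
eef_pos: [647.3, 208.1, 171.7]
ee_rot: [0.008, 0.662, 0.749, 0.003]
contact_force: [0.2, -0.2, 0.4]
finger_gap: -0.3
```

```bash
python3 - <<'E'
from h import *
plan(np.append((TAB+9*UX+40*UY)[:2],171))
snap('wrist','w5');snap('top','t5')
E
```

```text
t 4.2 pos [647.3 208.1 171.7] gap -0.3 F [ 0.2 -0.2  0.4]
goal [642.4 211.5 171. ] dist 6.0 tool shift/800: [ 0.0049 -0.0056  0.0008] rot/30deg: [0.029 0.013 0.011]
```

View pics/w5.png

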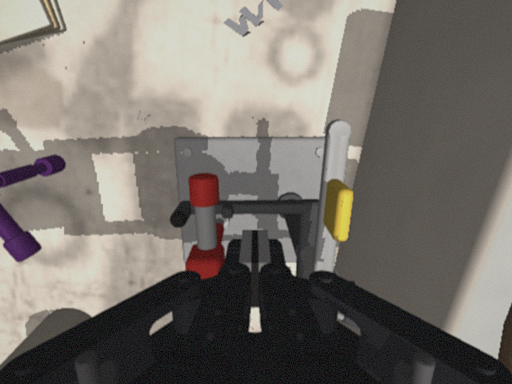

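The keeper has snapped open: its arm now lies square to the hook with the tab at (340,210). Next I rise and centre over the block.

Emit:
arm_command:
  targets:
    - [0,0,-0.04,0.015,0.01,0]
    - [0,0,-0.04,0.015,0.01,0.01]
    - [0,0,0,0,0,0]

```text
t: 4.6
eef_pos: [645.4, 207.4, 236.0]
ee_rot: [-0.003, 0.664, 0.747, -0.0]
contact_force: [-0.2, 0.0, 0.2]
finger_gap: -0.1
```

```bash
python3 - <<'E'
from h import *
plan([619.8,166.8,225])
E
```

```text
t 4.6 pos [645.4 207.4 236. ] gap -0.1 F [-0.2  0.   0.2]
goal [619.8 166.8 225. ] dist 49.2 tool shift/800: [-0.0467 -0.0377  0.0137] rot/30deg: [-0.009 -0.008 -0.001]
```

Emit:
arm_command:
  targets:
    - [-0.0235,-0.019,0,0,0,0]
    - [-0.0235,-0.019,0,-0.009,-0.008,0]
    - [0,0,0,0,0,0]
    - [0,0,0,0,0,0]
    - [0,0,0,0,0,0]
  grip: 0.4
  squeeze: 50

```text
t: 5.1
eef_pos: [618.8, 165.3, 234.4]
ee_rot: [-0.0, 0.665, 0.747, 0.0]
contact_force: [-0.2, -0.6, -0.2]
finger_gap: 59.6
```

```bash
python3 - <<'E'
from h import *
plan([619.8,166.8,127])
f=snap('wrist','w6')
snap('top','t6');snap('scene','s6');crop('s6',190,100,310,225,6,'s6c')
E
```

```text
t 5.1 pos [618.8 165.3 234.4] gap 59.6 F [-0.2 -0.6 -0.2]
goal [619.8 166.8 127. ] dist 107.5 tool shift/800: [0.0016 0.0014 0.1343] rot/30deg: [ 0.001 -0.001 -0.002]
```

View pics/w6.png

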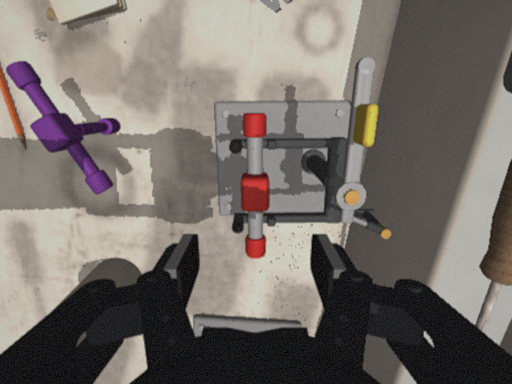

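View pics/s6c.png

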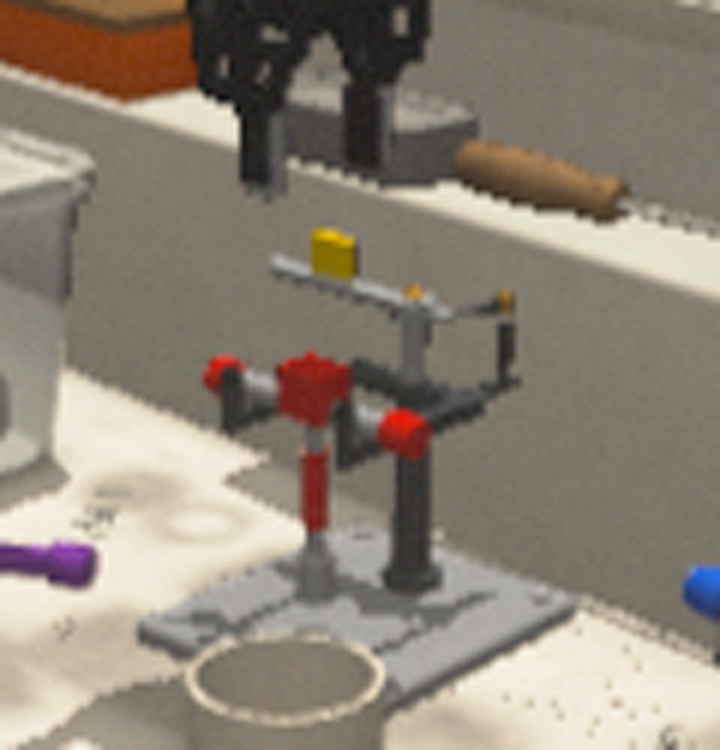

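```bash
python3 - <<'E'
from h import *
f=load('w6'); t=load('t6')
print(atz(f,255,183,152), (atz(f,255,115,130)+atz(f,256,258,130))/2, atz(f,255,115,130),atz(f,256,258,130))
def red(f,m):
    h=cv2.cvtColor(f['img'],cv2.COLOR_RGB2HSV);return ((h[...,0]<6)|(h[...,0]>174))&(h[...,1]>150)&(h[...,2]>60)
m=red(f,0);n,l,s,c=cv2.connectedComponentsWithStats(m.astype(np.uint8))
print(s[1:][s[1:,4]>100])
E
```

```text
[618.53008076 178.715646   152.        ] [620.70425428 164.80929901 130.        ] [612.39459021 231.34907198 130.        ] [629.01391835  98.26952603 130.        ]
[[243 114  23  23 496]
 [241 173  28  38 940]
 [246 237  19  21 331]]
```

Emit:
arm_command:
  targets:
    - [0,0.0015,0.033,0,0,0]
    - [0,0,0.033,0,0,0]
    - [0,0,0.033,0,0,0]
    - [0,0,0.012,0,0,0]
    - [0,0,0,0,0,0]

```text
t: 5.75
eef_pos: [622.7, 168.0, 144.5]
ee_rot: [0.001, 0.663, 0.748, 0.002]
contact_force: [-0.6, -0.5, 0.8]
finger_gap: 59.7
```

```bash
python3 - <<'E'
from h import *
plan([620,165.5,127])
f=snap('wrist','w7')
E
```

```text
t 5.75 pos [622.7 168.  144.5] gap 59.7 F [-0.6 -0.5  0.8]
goal [620.  165.5 127. ] dist 17.9 tool shift/800: [-0.0027 -0.0038  0.0218] rot/30deg: [ 0.01  -0.001  0.004]
```

View pics/w7.png

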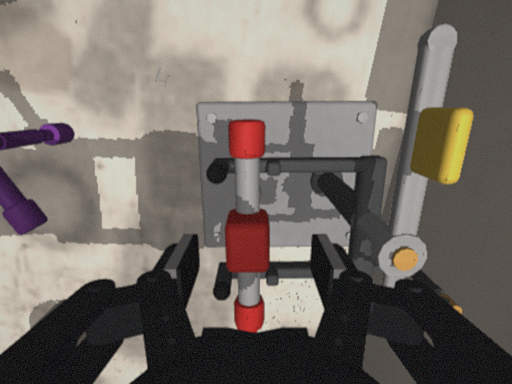

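Emit:
arm_command:
  targets:
    - [-0.0027,-0.0038,0.012,0.01,0,0]
    - [0,0,0.01,0,0,0]
    - [0,0,0,0,0,0]

```text
t: 6.1
eef_pos: [622.2, 165.7, 130.0]
ee_rot: [0.002, 0.663, 0.748, 0.002]
contact_force: [-0.4, -0.4, -0.4]
finger_gap: 59.5
```

```bash
python3 - <<'E'
from h import *
plan([620,165.5,127])
E
```

```text
t 6.1 pos [622.2 165.7 130. ] gap 59.5 F [-0.4 -0.4 -0.4]
goal [620.  165.5 127. ] dist 3.7 tool shift/800: [ 0.0001 -0.0028  0.0037] rot/30deg: [ 0.012 -0.001  0.005]
```

Close, with a small correction.

Emit:
arm_command:
  targets:
    - [0,-0.003,0.003,0.012,0,0.005]
    - [0,0,0,0,0,0]
    - [0,0,0,0,0,0]
    - [0,0,0,0,0,0]
    - [0,0,0,0,0,0]
  grip: -1
  squeeze: 60

```text
t: 6.6
eef_pos: [620.6, 165.4, 129.0]
ee_rot: [0.001, 0.664, 0.747, 0.001]
contact_force: [0.7, 0.2, -1.1]
finger_gap: 23.1
```

Emit:
arm_command:
  targets:
    - [0,0,0,0,0,0]
    - [0,0,0,0,0,0]
    - [0,0,0,0,0,0]

```text
t: 6.9
eef_pos: [620.6, 165.4, 129.0]
ee_rot: [0.001, 0.664, 0.747, 0.001]
contact_force: [0.7, 0.5, -0.5]
finger_gap: 22.5
```

```bash
python3 - <<'E'
from h import *
plan([620,165.5,245])
snap('wrist','w8')
E
```

```text
t 6.9 pos [620.6 165.4 129. ] gap 22.5 F [ 0.7  0.5 -0.5]
goal [620.  165.5 245. ] dist 116.0 tool shift/800: [ 0.0003 -0.0004 -0.1451] rot/30deg: [ 0.004 -0.001 -0.001]
```

View pics/w8.png

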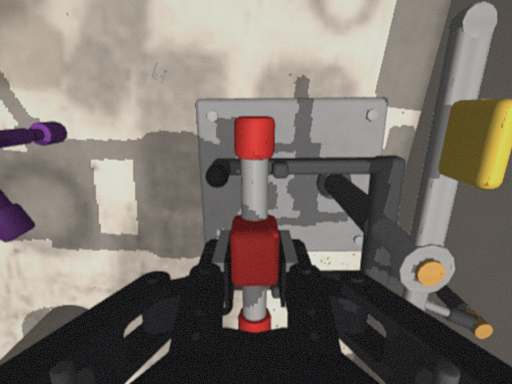

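Emit:
arm_command:
  targets:
    - [0,0,-0.015,0,0,0]
    - [0,0,-0.02,0,0,0]
    - [0,0,-0.025,0,0,0]
    - [0,0,0,0,0,0]

```text
t: 7.35
eef_pos: [620.0, 165.3, 180.1]
ee_rot: [0.0, 0.664, 0.747, 0.0]
contact_force: [1.2, 0.2, -1.1]
finger_gap: 22.8
```

```bash
python3 - <<'E'
from h import *
plan([620,165.5,262])
E
```

```text
t 7.35 pos [620.  165.3 180.1] gap 22.8 F [ 1.2  0.2 -1.1]
goal [620.  165.5 262. ] dist 81.9 tool shift/800: [ 2.000e-04  1.000e-04 -1.024e-01] rot/30deg: [ 0.001 -0.001 -0.001]
```

Emit:
arm_command:
  targets:
    - [0,0,-0.03,0,0,0]
    - [0,0,-0.03,0,0,0]
    - [0,0,-0.03,0,0,0]
    - [0,0,-0.012,0,0,0]
    - [0,0,0,0,0,0]

```text
t: 7.85
eef_pos: [618.6, 165.2, 263.6]
ee_rot: [-0.001, 0.664, 0.747, -0.001]
contact_force: [0.3, 0.3, -1.7]
finger_gap: 22.6
```

```bash
python3 - <<'E'
from h import *
plan([434,-36,262])
snap('scene','s9')
E
```

```text
t 7.85 pos [618.6 165.2 263.6] gap 22.6 F [ 0.3  0.3 -1.7]
goal [434 -36 262] dist 273.1 tool shift/800: [-0.2227 -0.2587  0.0023] rot/30deg: [-0.003 -0.001 -0.001]
```

View pics/s9.png

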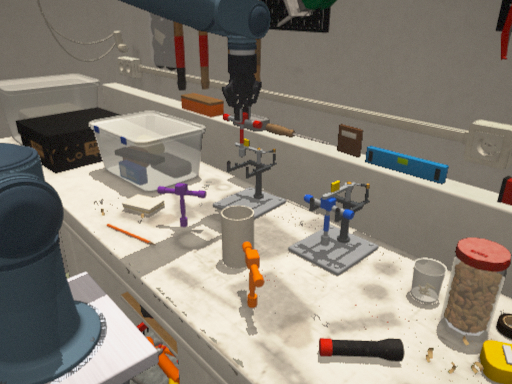

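Emit:
arm_command:
  targets:
    - [-0.02,-0.023,0,0,0,0]
    - [-0.0278,-0.0323,0,0,0,0]
    - [-0.0278,-0.0323,0,0,0,0]
    - [-0.0278,-0.0323,0,0,0,0]
    - [-0.0278,-0.0323,0,0,0,0]

```text
t: 8.4
eef_pos: [504.0, 45.4, 253.4]
ee_rot: [-0.006, 0.662, 0.749, -0.005]
contact_force: [-0.0, -1.6, -2.9]
finger_gap: 22.9
```

```bash
python3 - <<'E'
from h import *
plan([434,-36,262])
E
```

```text
t 8.4 pos [504.   45.4 253.4] gap 22.9 F [-0.  -1.6 -2.9]
goal [434 -36 262] dist 107.7 tool shift/800: [-0.0903 -0.0995 -0.0094] rot/30deg: [-0.031 -0.006  0.009]
```

Emit:
arm_command:
  targets:
    - [-0.023,-0.025,-0.009,-0.03,-0.005,0.009]
    - [-0.023,-0.025,0,0,0,0]
    - [-0.018,-0.02,0,0,0,0]
    - [-0.01,-0.012,0,0,0,0]
    - [0,0,0,0,0,0]

```text
t: 8.9
eef_pos: [437.5, -24.5, 252.3]
ee_rot: [-0.006, 0.666, 0.746, -0.003]
contact_force: [-0.1, 0.2, -1.8]
finger_gap: 23.0
```

```bash
python3 - <<'E'
from h import *
plan([434,-36,262])
snap('scene','s10');snap('top','t10');snap('wrist','w10');
cv2.imwrite('pics/m10.png',np.vstack([np.hstack([cv2.resize(cv2.imread('pics/s10.png')[70:290,150:350],None,fx=2,fy=2),cv2.resize(cv2.imread('pics/t10.png')[150:370,180:380],None,fx=2,fy=2)])]))
E
```

```text
t 8.9 pos [437.5 -24.5 252.3] gap 23.0 F [-0.1  0.2 -1.8]
goal [434 -36 262] dist 15.5 tool shift/800: [-0.0138 -0.0061 -0.0122] rot/30deg: [-0.025 -0.009 -0.007]
```

View pics/m10.png

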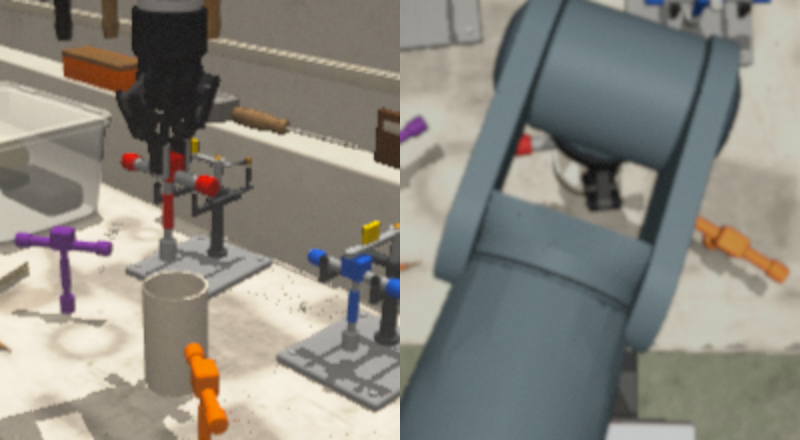

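View pics/w10.png

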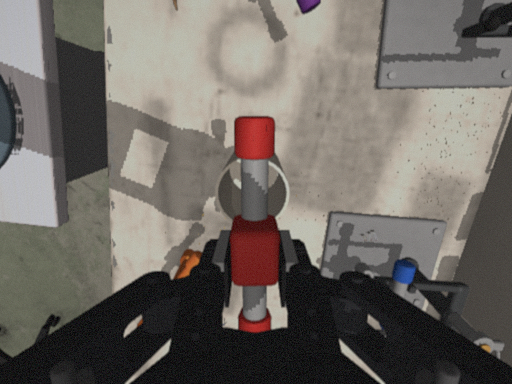

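Emit:
arm_command:
  targets:
    - [-0.0138,-0.006,-0.005,-0.025,-0.009,-0.007]
    - [0,0,0,0,0,0]
    - [0,0,0,0,0,0]

```text
t: 9.35
eef_pos: [436.6, -33.4, 256.7]
ee_rot: [-0.0, 0.662, 0.749, 0.001]
contact_force: [0.2, -0.7, -1.8]
finger_gap: 22.7
```

```bash
python3 - <<'E'
from h import *
print(atz(load('w10'),253,186,125))
plan([434,-36,258])
snap('scene','s11');snap('wrist','w11');
crop('s11',190,110,290,280,4,'s11c');crop('w11',190,100,330,260,4,'w11c')
E
```

```text
[436.29658737 -25.05226994 125.        ]
t 9.35 pos [436.6 -33.4 256.7] gap 22.7 F [ 0.2 -0.7 -1.8]
goal [434 -36 258] dist 3.9 tool shift/800: [-0.0028 -0.0036 -0.0017] rot/30deg: [ 0.002 -0.002  0.01 ]
```

View pics/s11c.png

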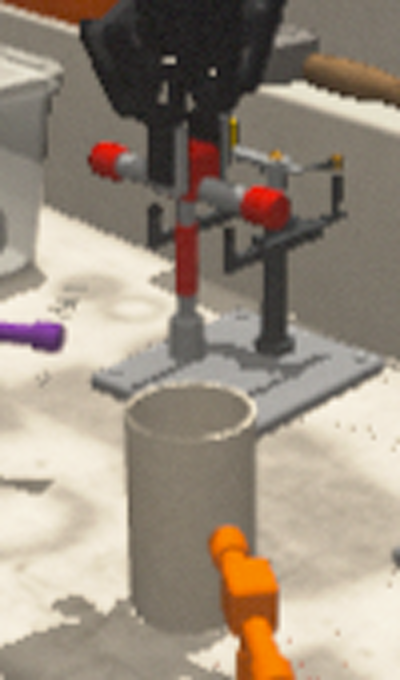

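View pics/w11c.png

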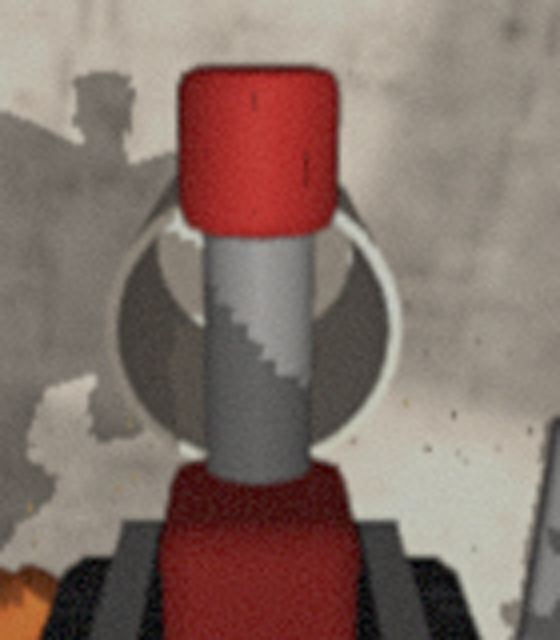

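```bash
python3 - <<'E'
from h import *
w=load('w11');s=load('s11');t=load('top0')
print('wrist',atz(w,253.75,181,125),'scene',atz(s,237.3,212.7,125))
print('tri',tri([(w,253.75,181),(s,237.3,212.7),(t,274.7,227.8)]))
# scene rim silhouette extents + foot
pose=arm.sense()['eef_pos']
for nm,X in [('bar mid',[*pose[:2],258]),('foot',[*pose[:2],158])]: print(nm,proj(s,X),'crop',(proj(s,X)-[190,110])*4)
for c in ([434,-36],[436,-30]):
    th=np.linspace(0,6.28,200)
    for nm,f in (('s',s),('t',t),('w',w)):
        P=np.array([proj(f,[c[0]+37*np.cos(a),c[1]+37*np.sin(a),125]) for a in th]); print(c,nm,P.min(0).round(1),P.max(0).round(1))
E
```

```text
wrist [436.59590218 -30.94934748 125.        ] scene [433.1882125  -34.35831507 125.        ]
tri [435.73194107 -32.97028223 123.34591093]
bar mid [237.41193634 155.85678909] crop [189.64774536 183.42715636]
foot [238.0052345  198.76402933] crop [192.02093798 355.05611734]
[434, -36] s [221.4 205.6] [254.6 220.6]
[434, -36] t [256.9 210.4] [293.4 246.9]
[434, -36] w [213.4 148.4] [287.7 220.1]
[436, -30] s [220.5 204.5] [253.5 219.3]
[436, -30] t [253.9 209.4] [290.4 245.8]
[436, -30] w [215.9 142.4] [290.6 214.9]
```

Emit:
arm_command:
  targets:
    - [0,-0.002,0.018,0,0,0.01]
    - [0,0,0.018,0,0,0]
    - [0,0,0.0,0,0,0]

```text
t: 9.75
eef_pos: [434.9, -32.5, 225.1]
ee_rot: [-0.001, 0.664, 0.748, 0.001]
contact_force: [0.7, -0.1, -2.5]
finger_gap: 22.4
```

```bash
python3 - <<'E'
from h import *
plan([435,-34,150])
snap('scene','s12');crop('s12',190,110,290,280,4,'s12c')
E
```

```text
t 9.75 pos [434.9 -32.5 225.1] gap 22.4 F [ 0.7 -0.1 -2.5]
goal [435 -34 150] dist 75.2 tool shift/800: [-0.002  -0.0001  0.0939] rot/30deg: [ 0.001 -0.003  0.002]
```

View pics/s12c.png

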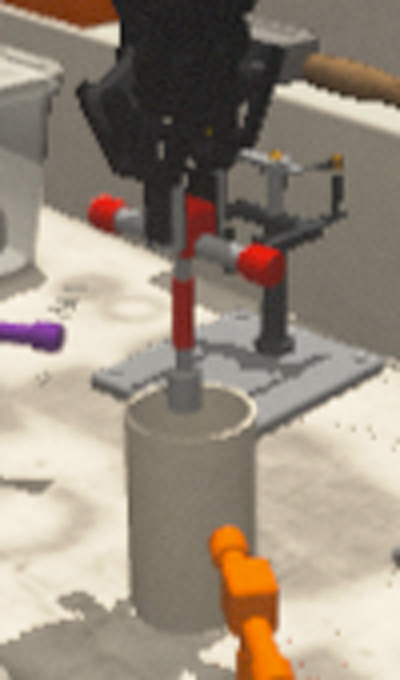

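Emit:
arm_command:
  targets:
    - [-0.002,0.002,0.02,0,0,0]
    - [0,0,0.025,0,0,0]
    - [0,0,0.025,0,0,0]
    - [0,0,0,0,0,0]

```text
t: 10.2
eef_pos: [438.7, -34.0, 170.1]
ee_rot: [0.002, 0.664, 0.748, 0.002]
contact_force: [-0.2, -0.0, -2.5]
finger_gap: 22.6
```

```bash
python3 - <<'E'
from h import *
plan([435,-34,132])
E
```

```text
t 10.2 pos [438.7 -34.  170.1] gap 22.6 F [-0.2 -0.  -2.5]
goal [435 -34 132] dist 38.3 tool shift/800: [ 0.0006 -0.0048  0.0476] rot/30deg: [0.009 0.001 0.002]
```

Emit:
arm_command:
  targets:
    - [0,-0.004,0.016,0.009,0,0]
    - [0,-0.001,0.014,0,0,0]
    - [0,0,0.008,0,0,0]
    - [0,0,0,0,0,0]

```text
t: 10.6
eef_pos: [436.0, -35.0, 140.0]
ee_rot: [0.002, 0.664, 0.748, 0.001]
contact_force: [-0.8, 0.6, -2.7]
finger_gap: 23.1
```

```bash
python3 - <<'E'
from h import *
plan([435,-34,131])
snap('scene','s13');crop('s13',190,110,290,280,4,'s13c')
E
```

```text
t 10.6 pos [436. -35. 140.] gap 23.1 F [-0.8  0.6 -2.7]
goal [435 -34 131] dist 9.1 tool shift/800: [ 0.0014 -0.0012  0.0113] rot/30deg: [0.007 0.004 0.002]
```

View pics/s13c.png

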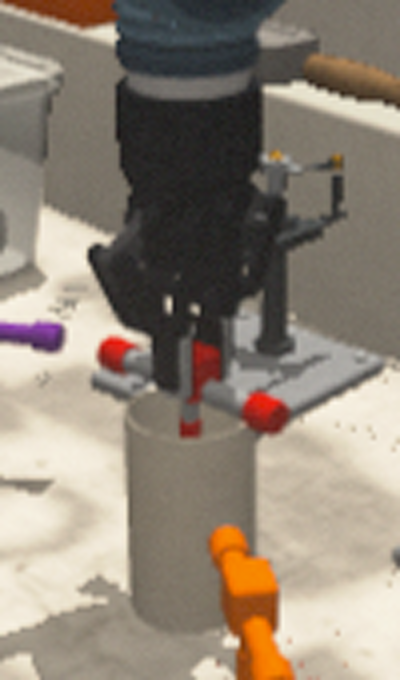

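Emit:
arm_command:
  targets:
    - [0,-0.001,0.005,0,0,0]
    - [0,0,0.004,0,0,0]
    - [0,0,0,0,0,0]

```text
t: 10.95
eef_pos: [436.6, -35.6, 134.1]
ee_rot: [0.004, 0.664, 0.748, 0.001]
contact_force: [-0.9, -0.0, -1.8]
finger_gap: 23.0
```

```bash
python3 - <<'E'
from h import *
plan([435,-34,131])
E
```

```text
t 10.95 pos [436.6 -35.6 134.1] gap 23.0 F [-0.9 -0.  -1.8]
goal [435 -34 131] dist 3.8 tool shift/800: [ 0.0022 -0.0018  0.0038] rot/30deg: [0.013 0.007 0.002]
```

Emit:
arm_command:
  targets:
    - [0,-0.001,0.003,0,0,0]
    - [0,0,0.002,0,0,0]
    - [0,0,0,0,0,0]

```text
t: 11.25
eef_pos: [436.2, -35.8, 130.7]
ee_rot: [0.004, 0.664, 0.748, 0.001]
contact_force: [-0.9, -0.7, -0.5]
finger_gap: 22.8
```

```bash
python3 - <<'E'
from h import *
plan([435,-34,131])
E
```

```text
t 11.25 pos [436.2 -35.8 130.7] gap 22.8 F [-0.9 -0.7 -0.5]
goal [435 -34 131] dist 2.2 tool shift/800: [ 0.0024 -0.0012 -0.0003] rot/30deg: [0.014 0.008 0.003]
```

Wrist load has fallen from 2.7 N to 0.5 N, so the rim now carries the bar. I'll release by opening partway.

Emit:
arm_command:
  targets:
    - [0,0,0,0,0,0]
    - [0,0,0,0,0,0]
    - [0,0,0,0,0,0]
    - [0,0,0,0,0,0]
  grip: 0.15

```text
t: 11.65
eef_pos: [437.7, -36.3, 132.1]
ee_rot: [0.006, 0.664, 0.748, 0.002]
contact_force: [-0.1, -0.2, 0.3]
finger_gap: 49.3
```

```bash
python3 - <<'E'
from h import *
plan([435,-34,131])
snap('wrist','w14')
E
```

```text
t 11.65 pos [437.7 -36.3 132.1] gap 49.3 F [-0.1 -0.2  0.3]
goal [435 -34 131] dist 3.7 tool shift/800: [ 0.0033 -0.003   0.0013] rot/30deg: [0.021 0.011 0.003]
```

View pics/w14.png

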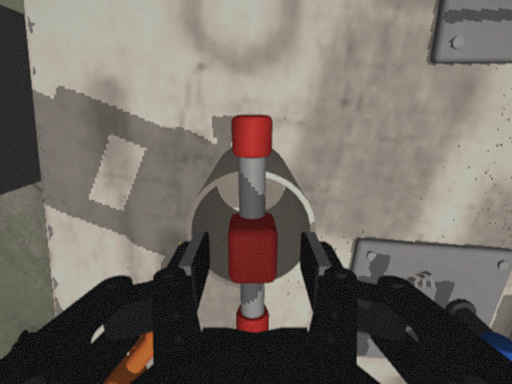

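Both fingers are clear of the block, so I retreat straight up.

Emit:
arm_command:
  targets:
    - [0,-0.002,-0.01,0,0,0]
    - [0,0,-0.025,0,0,0]
    - [0,0,-0.03,0,0,0]
    - [0,0,-0.04,0,0,0]
    - [0,0,-0.04,0,0,0]

```text
t: 12.2
eef_pos: [431.3, -35.0, 248.7]
ee_rot: [0.001, 0.664, 0.748, 0.0]
contact_force: [0.3, 0.1, -0.9]
finger_gap: 49.0
```

```bash
python3 - <<'E'
from h import *
plan([435,-34,280])
snap('wrist','w15');snap('scene','s15')
E
```

```text
t 12.2 pos [431.3 -35.  248.7] gap 49.0 F [ 0.3  0.1 -0.9]
goal [435 -34 280] dist 31.5 tool shift/800: [ 0.0006  0.0048 -0.0391] rot/30deg: [0.002 0.002 0.002]
```

View pics/w15.png

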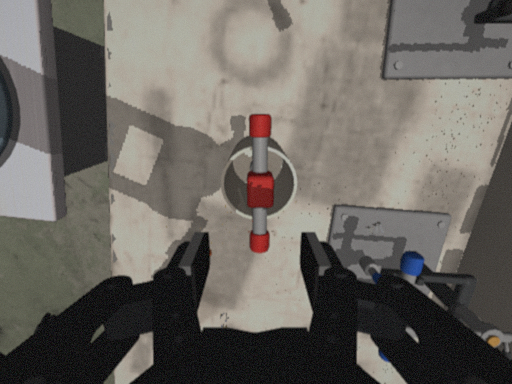

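View pics/s15.png

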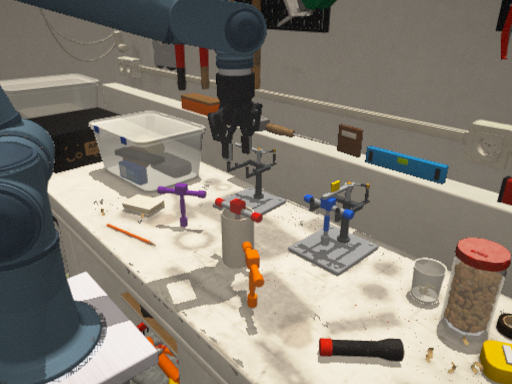

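Emit:
arm_command:
  targets:
    - [0,0,-0.03,0,0,0]
    - [0,0,0,0,0,0]
    - [0,0,0,0,0,0]
    - [0,0,0,0,0,0]
    - [0,0,0,0,0,0]

```text
t: 12.8
eef_pos: [432.6, -35.5, 276.1]
ee_rot: [0.005, 0.664, 0.748, 0.002]
contact_force: [0.0, -0.4, -1.2]
finger_gap: 49.1
```

```bash
python3 - <<'E'
from h import *
w=snap('wrist','w16');s=snap('scene','s16')
for f in (load('w15'),w,load('s15'),s):
    h=cv2.cvtColor(f['img'],cv2.COLOR_RGB2HSV);m=((h[...,0]<6)|(h[...,0]>174))&(h[...,1]>150)&(h[...,2]>60)
    n,l,st,c=cv2.connectedComponentsWithStats(m.astype(np.uint8)); 
    print([(c[i].round(1).tolist(),int(st[i,4])) for i in range(1,n) if st[i,4]>60 and 200<c[i][0]<290 and 80<c[i][1]<300])
# bar ends at z 132
a=atz(load('w15'),260,124,132);b=atz(load('w15'),259.5,242,132);print('bar mid',(a+b)/2,a,b)
print('blue moved? scene diff', np.abs(load('scene0')['img'][175:260,295:380].astype(int)-s['img'][175:260,295:380]).mean())
plan([435,-34,280]); crop('s16',195,185,285,275,7,'s16c')
E
```

```text
[([259.7, 125.4], 445), ([259.9, 189.7], 861), ([259.0, 242.3], 312)]
[([256.8, 122.4], 365), ([257.1, 181.0], 698), ([256.5, 229.7], 253)]
[([236.6, 205.4], 165), ([256.1, 216.7], 81)]
[([236.7, 205.4], 161), ([256.0, 216.7], 82)]
bar mid [437.08726917 -33.71683452 132.        ] [430.2058725   23.44315435 132.        ] [443.96866583 -90.8768234  132.        ]
blue moved? scene diff 1.8561937716262975
t 12.9 pos [432.6 -35.5 276.2] gap 49.0 F [-0.4  0.1 -0.3]
goal [435 -34 280] dist 4.8 tool shift/800: [ 0.0015  0.0032 -0.0048] rot/30deg: [0.017 0.009 0.002]
```

View pics/s16c.png

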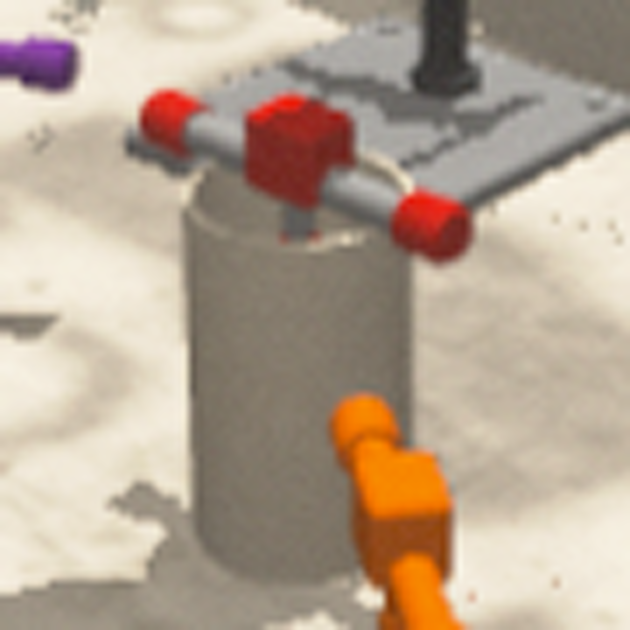

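The wrench rests still, with its bar across the rim. The pot is upright, the blue wrench hasn't moved and the gripper is clear, so I'm handing in.

```bash
python3 - <<'E'
from h import *
print(job.hand_in())
E
```

```text
the job is handed in; nothing more can be done
None
```

I pushed the keeper's yellow tab to the robot's left with the shut fingers until it snapped open. Then I gripped the red block, lifted the wrench straight up off the hook, stood it in the pot and let go. I handed in at about 12.9 s of the 56 s; no verdict was reported.

- **Wrench:** the bar's middle measures about (437, -34) mm if its height is taken as 132 mm. That is 2–3 mm from the pot axis at about (435, -34). It sat still between the last two scene pictures, and the bar lies across the rim.
- **Pot and blue wrench:** the pot looks upright, and the image patch around the blue wrench is essentially unchanged from the start.
- **Robot:** the tool is about 140 mm above the rim and touches nothing. The highest force I read was about 7 N, while pushing the keeper.
- **Disagreements:** the cameras differed by 2–4 mm on the pot's position, apart from one early wrist-camera reading about 10 mm off in y, which I discarded. Moves also drifted a few millimetres, and the tool rose about 9 mm while pushing the tab. I corrected the drift as I went.

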